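# Build a layered pastry in the assembly jig

### The job

Build one layered pastry in the blue assembly jig: first the thick biscuit base, then the ivory chocolate plaque, then the red-glazed lid with its glaze upward, each seated squarely and flat between the jig's corner guides before the next goes in. They are brittle, so set each one down rather than dropping it, and leave the amber jar and the round dark biscuit beside the jig where they are.

Things in the scene. Friction and masses are not known exactly. Their poses are not given: they have to be found in the camera images.
- base: Biscuit base, the tallest layer: a plain golden-brown block with a paler middle band and six tiny dark dots on top, 70 x 44 mm in plan, 24 mm high. Origin: centre of its underside; x along the 70 mm side, y along the 44 mm side, z up. It starts the right way up on the black board, long side roughly along the board's y. 50 to 100 g.
- plaque: Ivory-white chocolate plaque, a hard flat slab with three faint cross lines on top, 70 x 44 mm in plan, 10 mm high. Origin: centre of its underside; x along the 70 mm side, y along the 44 mm side, z up. It starts the right way up on the black board, long side roughly along the board's y. 30 to 55 g.
- lid: Lid: brown biscuit with a dark red glazed top that carries white icing strokes and three dark dots, 70 x 44 mm in plan, 14 mm high. Origin: centre of its underside; x along the 70 mm side, y along the 44 mm side, z up. It starts the right way up on the black board, long side roughly along the board's y. 35 to 70 g.
- jig: Blue plastic assembly jig fixed to the table: plate 130 (x) x 110 (y) x 10 mm with four L-shaped corner guides, straight for 40 mm above the plate, then flared outward as a lead-in 5 mm wide (top 61 mm above the table). Sides open for fingers: 49 mm gap in the long sides, 29 mm in the short. Origin: centre of the plate's underside; x along the pocket's long side, within 0.4 rad of world y; z up.
- pocket (a point): Centre of the pocket's floor (grey patch, top of the jig's plate, 10 mm above the table). The pocket between the guides is 75 mm along x, 49 mm along y: 2.5 mm of play on each side of a layer. z up. When stacked, the plaque's underside is 24 mm and the lid's 34 mm above this point; the stack is 48 mm high.
- board: Flat black serving board fixed to the table, 200 (x) x 320 (y) x 8 mm, on which the three layers lie in a row along its y, in any order. Origin: centre of its underside. Board and jig stand left and right of the robot, either way round.
- pearl_jar: Bystander beside one end of the jig: small amber jar with red cap, 44 mm across, 60 mm high. Origin: centre of its underside.
- choc_biscuit: Bystander beside the other end of the jig: round dark chocolate biscuit, 46 mm across, 14 mm high; not part of this pastry. Origin: centre of its underside.
There are look-alikes about, which are no part of the job. What is shaped like the lid but purple is not meant. Leave any purple look-alike of the base alone.

How it is judged (in metres and radians):
On the way, in this order (a step that is already met when the one before it is completed fails the run):
1. the biscuit base is seated in the pocket (horizontal distance between base and pocket below 0.005 m and z of base in the frame of pocket between -0.003 and 0.003 m and angle between base's own z axis and vertical below 0.08 rad and angle between the x axis of base and the x axis of pocket, either way round below 0.1 rad), for 0.2 s.
2. the plaque is seated on the base in the pocket (all of step 1 and horizontal distance between plaque and pocket below 0.005 m and z of plaque in the frame of pocket between 0.021 and 0.027 m and angle between plaque's own z axis and vertical below 0.08 rad and angle between the x axis of plaque and the x axis of pocket, either way round below 0.1 rad), for 0.2 s.
3. the lid is seated on the plaque in the pocket (all of step 2 and horizontal distance between lid and pocket below 0.005 m and z of lid in the frame of pocket between 0.031 and 0.037 m and angle between lid's own z axis and vertical below 0.08 rad and angle between the x axis of lid and the x axis of pocket, either way round below 0.1 rad), for 0.2 s.
At the end, for the whole second after the job is handed in: Base on the pocket floor, plaque on it (24 mm up), lid on top (34 mm up): each within 3 mm of its height, 5 mm of the pocket centre, right way up and level within 0.08 rad, long side within 0.1 rad of the pocket's (either way round), at rest (under 0.02 m/s) (all of step 3 and linear speed of each of base, plaque, lid below 0.02 m/s); the robot touches nothing.
It fails at once if the base is dropped: it falls free of the fingers faster than 0.7 m/s (a fall of about 25 mm) (contact force between base and the fingers below 0.05 N and linear speed of base above 0.7 m/s).
It fails at once if the plaque is dropped: it falls free of the fingers faster than 0.7 m/s (a fall of about 25 mm) (contact force between plaque and the fingers below 0.05 N and linear speed of plaque above 0.7 m/s).
It fails at once if the lid is dropped: it falls free of the fingers faster than 0.7 m/s (a fall of about 25 mm) (contact force between lid and the fingers below 0.05 N and linear speed of lid above 0.7 m/s).
It fails at once if the jar or the round biscuit beside the jig is moved by more than 30 mm or knocked over (distance of any of pearl_jar, choc_biscuit from where it was at the start of the episode above 0.03 m or angle between any of pearl_jar, choc_biscuit's own z axis and vertical above 0.5 rad).
It also fails if it takes over 67 s, if anything falls off the work surface, if the arm or the gripper's body presses on something with over 40 N, if the wrist force passes 120 N, or if a joint passes its speed limit or range.

### The arm

A 6-joint arm with a two-finger parallel gripper is mounted at the origin on the work surface. World frame = base frame: x ahead of the robot, y to its left, z up, the work surface at z = 0. Lengths are in mm, angles in rad, forces in N, time in s.
With the tool pointing down it reaches from about 300 to 875 mm from the base axis. Payload 4.2 kg.
Tool frame: the origin (TCP) lies midway between the tips of the shut fingers; the grasp point (between the pads) lies 19 mm behind it; z points along the fingers, y is the line along which they close (so a half turn about z gives the same grasp; the last joint's range is limited). The gripper opens to 85 mm and grips with 20 to 120 N. Pads are 22 mm wide; open, the fingers measure 114 mm over their backs; the gripper's body (76 mm by 85 mm) begins 54 mm behind the grasp point. The pads swing forward as they close: fully open they stand 13 mm farther back than shut.
Start: joints at [-1.227, 0.32, 1.565, -0, 1.257, -0.02], TCP at [204.605, -537.381, 231.338] pointing down, gripper open.
Joint ranges: [-3.11, 3.11], [-0.84, 2.01], [0.21, 2.61], [-1.34, 4.49], [0.05, 2.63], [-2.56, 2.56]. Speed limits (rad/s): [2.57, 2.57, 3.14, 3.14, 3.14, 3.14].

### API

Orientations are given as a unit quaternion [x, y, z, w].
In Python, from station import r gives the robot as it stands.
- The arm moves only by the tool drive_tool, never from a script. Its argument "targets" is a list of rows, each an object of numbers: "tx", "ty", "tz": the shift along the tool's x, y, z in m; "ax", "ay", "az": the turn, a rotation vector about the tool's x, y, z in rad; "grip": the closure, from -1 (fully open) to 1 (shut), so that 0 is half open. In form: [{"tx": .., "ty": .., "tz": .., "ax": .., "ay": .., "az": .., "grip": ..}, ...]. A call has exactly 8 rows; each row is the pose to reach, as a shift and turn from the pose commanded when the call began, along the tool's axes at that moment; what a row does not reach only later rows make up. A row lasts 1/8 s, in which the tool goes at most 62.5 mm and 10.7 degrees, less where a joint would pass 70% of its speed; a pose out of reach is approached as far as the arm can. A call with a gripper value outside its range is refused whole. The fingers move at their own pace and stop on an object; "grip_force" is the grip in N (left out, the last holds). Time passes only in rows, so rows that repeat a pose let the fingers close, or fill a call up. It gives the time, the measured TCP pose, the force, the opening and the grip force at its end, in the units of the state.
- r.get_obs(): the state, without advancing time (a new reading comes with each control period).
- r.get_image(name): name is "side" or "top"; returns the picture (400x640x3 uint8, red, green, blue); there is no depth.
- r.camera_params(name): a dict with "camera_matrix" (3x3 intrinsics, pixels), "world_from_camera" (4x4, takes a point from camera to world coordinates). Camera axes: x right, y down, z forward; pixel columns grow to the right and rows downward; lengths in mm; the calibration is good to about 2 mm. A picture is of the moment at which its call begins. camera_params takes no time and is no camera call.
- r.hand_in(): hands the job in; it is judged then, once.
The state is a dict: "time_s": time; "q": joint angles; "qd": joint speeds; "joint_torque": joint torques, N m; "tcp_pos": TCP position; "tcp_rot": TCP orientation; "force": force on the tool from outside, world axes, zero at the start; "ft_torque": the same for the moment, N m; "finger_gap": finger opening in mm; "grip_force": force on a finger pad.
Only numpy, scipy, OpenCV 4.12 (cv2) and the standard library are available. Lean on these libraries where they do the work, as an engineer would, in place of code of your own. Each camera call takes 0.05 s, during which the arm holds its last target. There are 200 camera calls.

## Working session

There is one attempt and no reset: what is moved stays moved. The work goes in short steps, Python scripts to look and compute and a tool call to move; the robot and the scene stay as the last step left them, time stands still between calls to the robot, and variables do not carry over. Pictures are saved under pics/ and viewed, at most 10 in all, crops included, and the job is handed in when it is done.

Besides the shell and the picture viewer there is one more tool, called after "Request:" as name([rows], argument=value, ...), one row to a line, values as JSON. drive_tool: Moves the arm, as the interface text tells. Its arguments: {"type":"object","properties":{"targets":{"type":"array"},"grip_force":{"type":"number"}},"required":["targets"]}

```bash
mkdir -p pics
python3 - <<'E'
from station import r
import cv2,numpy as np
for n in("top","side"):
    cv2.imwrite(f"pics/{n}0.png",r.get_image(n)[:,:,::-1]); p=r.camera_params(n)
    print(n,np.round(p["camera_matrix"],1).tolist(),np.round(p["world_from_camera"],3).tolist())
o=r.get_obs();print({k:np.round(v,3).tolist() for k,v in o.items()})
E
```

```text
top [[430.0, 0.0, 323.8], [0.0, 430.0, 209.0], [0.0, 0.0, 1.0]] [[-0.02, -0.99, 0.141, 328.834], [-1.0, 0.021, 0.009, 5.466], [-0.012, -0.141, -0.99, 934.183], [0.0, 0.0, 0.0, 1.0]]
side [[435.6, 0.0, 319.2], [0.0, 435.6, 202.9], [0.0, 0.0, 1.0]] [[-0.821, -0.401, 0.407, 61.631], [-0.571, 0.555, -0.605, 582.348], [0.016, -0.729, -0.684, 705.756], [0.0, 0.0, 0.0, 1.0]]
{'time_s': 0.1, 'q': [-1.227, 0.32, 1.566, -0.0, 1.257, -0.02], 'qd': [-0.001, -0.002, -0.001, -0.0, 0.0, -0.001], 'joint_torque': [-0.0, -41.641, -23.47, -0.0, 0.005, 0.0], 'tcp_pos': [204.463, -536.977, 230.571], 'tcp_rot': [0.983, 0.181, -0.0, -0.001], 'force': [0.181, -0.046, 0.574], 'ft_torque': [0.033, -0.05, 0.052], 'grip_force': 0.0, 'finger_gap': 85.256}
```

View pics/top0.png

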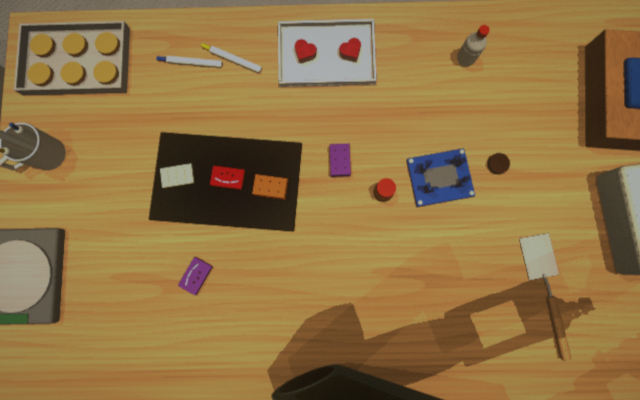

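View pics/side0.png

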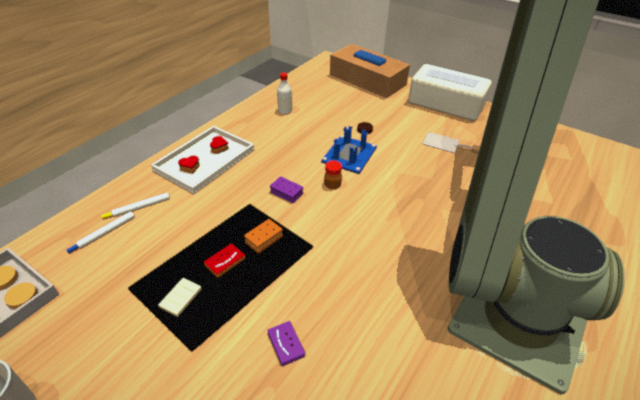

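The top view shows the row on the board: plaque (177,175), lid (228,177) and base (270,187). The jig is at (441,177), the jar at (386,189) and the round biscuit at (498,163).
- **Base:** the orange block with 6 dots (270,187), not the purple one (340,159).
- **Lid:** the red slab (228,177), not the purple one (195,276) or the red hearts (305,50) and (350,48).
- **Plaque:** the ivory slab (177,175), not the white spatula (539,257).

I'll check these in a close crop.

Run:
```python
import cv2,numpy as np
a=cv2.imread("pics/top0.png")
c=cv2.resize(a[155:207,150:300],None,fx=5.2,fy=5.2,interpolation=cv2.INTER_CUBIC)
d=cv2.resize(a[140:215,370:520],None,fx=5.2,fy=5.2,interpolation=cv2.INTER_CUBIC)[:320]
cv2.imwrite("pics/c0.png",np.vstack([c,d]))
```

```text
(no output)
```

View pics/c0.png

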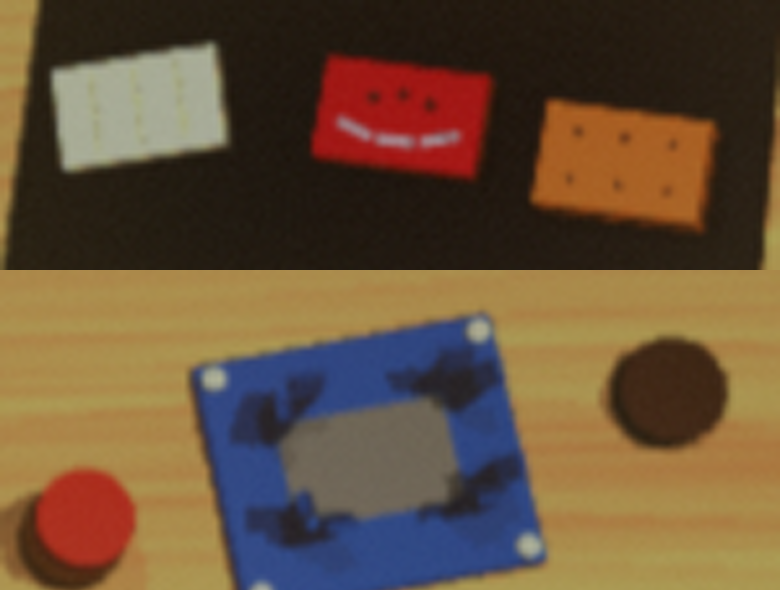

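The crop confirms my choices: ivory with 3 lines, red with white icing, and orange-brown with six dots. Next I measure the poses by fitting projected boxes to the colour masks.

```bash
cat > h.py <<'E'
import cv2,numpy as np
from scipy.optimize import least_squares
from scipy.spatial.transform import Rotation as R
from station import r
COL={"base":((5,150,90),(16,255,255)),"plaque":((18,15,110),(45,110,255)),"lid":((0,170,80),(4,255,255)),"jig":((105,90,40),(125,255,255))}
DIM={"base":(70,44,24),"plaque":(70,44,10),"lid":(70,44,14),"jig":(130,110,10)}
def proj(P,p):
    T=np.linalg.inv(p["world_from_camera"]);c=P@T[:3,:3].T+T[:3,3];u=c@p["camera_matrix"].T
    return u[:,:2]/u[:,2:]
def mom(c):
    m=cv2.moments(c.astype(np.float32).reshape(-1,1,2));A=m["m00"]
    return np.array([m["m10"]/A,m["m01"]/A,m["mu20"]/A/8,m["mu11"]/A/8,m["mu02"]/A/8])
def fit(img,p,name,z,x0,win=None):
    hsv=cv2.cvtColor(img[:,:,::-1].copy(),cv2.COLOR_BGR2HSV);m=cv2.inRange(hsv,*COL[name])
    u0,v0=proj(np.array([[x0[0],x0[1],z]]),p)[0];w=win or 60
    k=np.zeros_like(m);k[max(0,int(v0-w)):int(v0+w),max(0,int(u0-w)):int(u0+w)]=255;m&=k
    n,l,s,c=cv2.connectedComponentsWithStats(m)
    j=1+np.argmax(s[1:,4]);m=(l==j).astype(np.uint8)
    m=cv2.resize(m*255,None,fx=4,fy=4,interpolation=cv2.INTER_LINEAR);m=(m>127).astype(np.uint8)
    cs,_=cv2.findContours(m,cv2.RETR_EXTERNAL,cv2.CHAIN_APPROX_NONE)
    h=cv2.convexHull(max(cs,key=cv2.contourArea)).reshape(-1,2)
    q=mom((h+.5)/4-.5);d=np.array(DIM[name])
    B=np.array([[a,b,c] for a in(-.5,.5) for b in(-.5,.5) for c in(0,1)])*d
    def f(x):
        P=R.from_euler("z",x[2]).apply(B)+[x[0],x[1],z]
        return mom(cv2.convexHull(proj(P,p).astype(np.float32)).reshape(-1,2))-q
    so=least_squares(f,x0,x_scale=[10,10,.1])
    return so.x,np.sqrt(so.cost),cv2.contourArea(h)/16
E
python3 - <<'E'
from h import *
def guess(u,v,p,z):
    W=p["world_from_camera"];d=W[:3,:3]@np.linalg.inv(p["camera_matrix"])@[u,v,1];return W[:3,3]+d*(z-W[2,3])/d[2]
px={"top":dict(base=(270,187),plaque=(177,175),lid=(228,177),jig=(441,177)),"side":dict(base=(263,236),plaque=(180,297),lid=(225,261))}
for n in px:
    p=r.camera_params(n);img=cv2.imread(f"pics/{n}0.png")[:,:,::-1]
    for o,(u,v) in px[n].items():
        z=0 if o=="jig" else 8;g=guess(u,v,p,z+DIM[o][2])
        x,c,a=fit(img,p,o,z,[g[0],g[1],1.57],30 if o!="jig" else 60);print(n,o,x.round(3),"res",round(c,2),"area",a)
p=r.camera_params("top")
for u,v in[(386,189),(498,163)]:print(guess(u,v,p,50).round())
E
```

```text
top base [511.709 127.399   1.544] res 0.94 area 719.6875
top plaque [541.348 332.773   1.57 ] res 1.31 area 660.6875
top lid [535.857 220.036   1.57 ] res 1.57 area 672.9375
top jig [ 527.675 -244.192    1.57 ] res 3.19 area 2803.6875
side base [499.785 138.322   1.57 ] res 3.68 area 787.6875
side plaque [534.72  336.846   1.57 ] res 2.36 area 861.4375
side lid [519.188 248.803   1.57 ] res 9.91 area 27.4375
[ 494. -117.   50.]
[ 545. -354.   50.]
```

```bash
sed -i 's/so=least_squares(f,x0,x_scale=\[10,10,.1\])/so=least_squares(f,x0,x_scale=[10,10,.1],diff_step=[2e-3,2e-3,1e-2])/; s/"lid":((0,170,80),(4,/"lid":((0,150,60),(5,/' h.py
cat > m.py <<'E'
from h import *
def guess(u,v,p,z):
    W=p["world_from_camera"];d=W[:3,:3]@np.linalg.inv(p["camera_matrix"])@[u,v,1];return W[:3,3]+d*(z-W[2,3])/d[2]
if __name__=="__main__":
  px={"top":dict(base=(270,187),plaque=(177,175),lid=(228,177),jig=(441,177)),"side":dict(base=(263,236),plaque=(180,297),lid=(225,261))}
  for n in px:
    p=r.camera_params(n);img=cv2.imread(f"pics/{n}0.png")[:,:,::-1]
    if n=="side":print(cv2.cvtColor(img[255:267:4,210:240:5,::-1].copy(),cv2.COLOR_BGR2HSV).tolist())
    for o,(u,v) in px[n].items():
        z=0 if o=="jig" else 8;g=guess(u,v,p,z+DIM[o][2])
        x,c,a=fit(img,p,o,z,[g[0],g[1],1.5],30 if o!="jig" else 60);print(n,o,x.round(3),"res",round(c,2),"area",a)
E
python3 m.py
```

```text
top base [511.819 129.588   1.422] res 0.25 area 719.6875
top plaque [542.027 335.737   1.721] res 0.57 area 660.6875
top lid [535.184 224.266   1.406] res 0.31 area 703.9375
top jig [ 527.347 -243.592    1.792] res 2.78 area 2803.6875
[[[150, 16, 16], [178, 255, 197], [179, 246, 172], [0, 255, 199], [179, 229, 204], [179, 150, 194]], [[179, 255, 200], [179, 242, 202], [178, 255, 203], [179, 232, 203], [177, 73, 214], [0, 255, 200]], [[178, 250, 205], [178, 255, 203], [178, 119, 212], [179, 102, 203], [177, 255, 195], [12, 201, 128]]]
side base [509.316 127.615   1.439] res 0.22 area 787.6875
side plaque [540.666 333.242   1.721] res 0.37 area 861.4375
side lid [538.456 246.794   2.76 ] res 6.26 area 127.9375
```

Run:
```python
from m import *
a=cv2.imread("pics/top0.png");p=r.camera_params("top")
hsv=cv2.cvtColor(a,cv2.COLOR_BGR2HSV);m=cv2.inRange(hsv,*COL["jig"]);k=np.zeros_like(m);k[140:215,400:482]=255;m&=k
h=cv2.convexHull(cv2.findNonZero(m)).reshape(-1,2);print(h.tolist())
R_=[]
for x,y in[(214,109),(479,60),(530,275),(262,318)]:
    u,v=370+(x+.5)/5.2-.5,140+(y+.5)/5.2-.5;g=a[int(v)-3:int(v)+5,int(u)-3:int(u)+5].astype(float);w=np.clip(g[:,:,2]-90,0,None)
    hs=cv2.cvtColor(g.astype(np.uint8),cv2.COLOR_BGR2HSV);w*=(hs[:,:,1]<120)
    yy,xx=np.mgrid[int(v)-3:int(v)+5,int(u)-3:int(u)+5];uv=((w*xx).sum()/w.sum(),(w*yy).sum()/w.sum());R_.append(guess(*uv,p,10));print(u,v,uv,R_[-1].round(1))
P=np.array(R_)[:,:2];print("centre",P.mean(0),[np.arctan2(*(P[i]-P[j])[::-1]) for i,j in((0,1),(3,2))],[np.arctan2(*(P[i]-P[j])[::-1]) for i,j in((0,3),(1,2))],np.linalg.norm(P-np.roll(P,1,0),axis=1))
```

```text
[[473, 195], [470, 196], [465, 197], [449, 200], [427, 204], [419, 205], [417, 205], [415, 197], [409, 170], [408, 165], [408, 159], [416, 157], [454, 150], [459, 150], [464, 153], [465, 156], [466, 160], [470, 177], [472, 186]]
410.75 160.55769230769232 (np.float64(410.48432601880876), np.float64(159.6230407523511)) [ 566.4 -179.5   10. ]
461.71153846153845 151.1346153846154 (np.float64(462.1047754811119), np.float64(150.65787598004277)) [ 584.1 -294.    10. ]
471.5192307692308 192.48076923076923 (np.float64(472.2733644859813), np.float64(192.67133956386292)) [ 489.7 -309.9   10. ]
419.9807692307692 200.75 (np.float64(419.79040667361835), np.float64(202.02398331595413)) [ 471.5 -195.1   10. ]
centre [ 527.94134554 -244.63512468] [np.float64(1.7243672184720569), np.float64(1.727457541316745)] [np.float64(0.16320121744996052), np.float64(0.16710182932749654)] [ 96.15735989 115.88834917  95.80239314 116.25914858]
```

```bash
cat > d.py <<'E'
import sys;from h import *
def rel(x,y,z,yaw):
    o=r.get_obs();Q=R.from_quat(o["tcp_rot"]);t=Q.inv().apply(np.array([x,y,z])-o["tcp_pos"])/1000
    G=R.from_matrix(np.array([[np.cos(yaw),np.sin(yaw),0],[np.sin(yaw),-np.cos(yaw),0],[0,0,-1]]).T.T)
    a=(Q.inv()*G).as_rotvec();print("t",t.round(4),"a",a.round(4),"time",o["time_s"],"q",np.round(o["q"],2),"gap",o["finger_gap"].__round__(1),"F",np.round(o["force"],1))
if __name__=="__main__":rel(*map(float,sys.argv[1:5]))
E
python3 d.py 511 129 120 1.425
```

```text
t [ 0.5235 -0.5131  0.1114] a [-1.4000e-03 -9.0000e-04 -1.0612e+00] time 0.1 q [-1.23  0.32  1.57 -0.    1.26 -0.02] gap 85.3 F [ 0.2 -0.   0.6]
```

Request:
drive_tool([
  {"tx": 0.05, "ty": -0.03, "tz": 0, "az": -0.15, "grip": -1},
  {"tx": 0.1, "ty": -0.07, "tz": 0, "az": -0.3, "grip": -1},
  {"tx": 0.15, "ty": -0.11, "tz": 0, "az": -0.45, "grip": -1},
  {"tx": 0.19, "ty": -0.15, "tz": 0.01, "az": -0.6, "grip": -1},
  {"tx": 0.23, "ty": -0.19, "tz": 0.02, "az": -0.75, "grip": -1},
  {"tx": 0.27, "ty": -0.23, "tz": 0.03, "az": -0.9, "grip": -1},
  {"tx": 0.31, "ty": -0.27, "tz": 0.04, "az": -1.06, "grip": -1},
  {"tx": 0.35, "ty": -0.31, "tz": 0.05, "az": -1.06, "grip": -1},
], grip_force=30)

```text
schema error: expected keys tx, ty, tz, ax, ay, az, grip
```

```bash
python3 d.py 511 129 120 1.425
```

```text
t [ 0.5235 -0.5131  0.1114] a [-1.4000e-03 -9.0000e-04 -1.0612e+00] time 0.1 q [-1.23  0.32  1.57 -0.    1.26 -0.02] gap 85.3 F [ 0.2 -0.   0.6]
```

Request:
drive_tool([
  {"tx": 0.05, "ty": -0.03, "tz": 0, "ax": 0, "ay": 0, "az": -0.15, "grip": -1},
  {"tx": 0.1, "ty": -0.07, "tz": 0, "ax": 0, "ay": 0, "az": -0.3, "grip": -1},
  {"tx": 0.15, "ty": -0.11, "tz": 0, "ax": 0, "ay": 0, "az": -0.45, "grip": -1},
  {"tx": 0.19, "ty": -0.15, "tz": 0.01, "ax": 0, "ay": 0, "az": -0.6, "grip": -1},
  {"tx": 0.23, "ty": -0.19, "tz": 0.02, "ax": 0, "ay": 0, "az": -0.75, "grip": -1},
  {"tx": 0.27, "ty": -0.23, "tz": 0.03, "ax": 0, "ay": 0, "az": -0.9, "grip": -1},
  {"tx": 0.31, "ty": -0.27, "tz": 0.04, "ax": 0, "ay": 0, "az": -1.06, "grip": -1},
  {"tx": 0.35, "ty": -0.31, "tz": 0.05, "ax": 0, "ay": 0, "az": -1.06, "grip": -1},
], grip_force=30)

```text
time_s: 1.1
tcp_pos: [421.7, -121.4, 180.9]
tcp_rot: [0.757, 0.654, 0.0, 0.0]
force: [0.9, -0.3, -0.5]
finger_gap: 85.4
grip_force: 0.0
```

```bash
python3 d.py 511 129 120 1.425
```

```text
t [0.2607 0.0518 0.0609] a [ 0.0002  0.0002 -0.0005] time 1.1 q [-0.31  0.15  1.93 -0.    1.06 -0.16] gap 85.4 F [ 0.9 -0.3 -0.5]
```

Request:
drive_tool([
  {"tx": 0.05, "ty": 0.01, "tz": 0.01, "ax": 0, "ay": 0, "az": 0, "grip": -1},
  {"tx": 0.11, "ty": 0.02, "tz": 0.02, "ax": 0, "ay": 0, "az": 0, "grip": -1},
  {"tx": 0.17, "ty": 0.034, "tz": 0.03, "ax": 0, "ay": 0, "az": 0, "grip": -1},
  {"tx": 0.22, "ty": 0.044, "tz": 0.05, "ax": 0, "ay": 0, "az": 0, "grip": -1},
  {"tx": 0.2605, "ty": 0.052, "tz": 0.07, "ax": 0, "ay": 0, "az": 0, "grip": -1},
  {"tx": 0.2605, "ty": 0.052, "tz": 0.09, "ax": 0, "ay": 0, "az": 0, "grip": -1},
  {"tx": 0.2605, "ty": 0.052, "tz": 0.11, "ax": 0, "ay": 0, "az": 0, "grip": -1},
  {"tx": 0.2605, "ty": 0.052, "tz": 0.11, "ax": 0, "ay": 0, "az": 0, "grip": -1},
])

```text
time_s: 2.1
tcp_pos: [509.6, 126.8, 69.7]
tcp_rot: [0.757, 0.653, -0.002, -0.001]
force: [-0.6, -0.3, 0.1]
finger_gap: 85.3
grip_force: 0.0
```

```bash
python3 - <<'E'
from h import *
i=r.get_image("top");cv2.imwrite("pics/t1.png",cv2.resize(i[140:230,200:340,::-1],None,fx=5,fy=5,interpolation=cv2.INTER_CUBIC))
E
python3 d.py 511.5 129 10 1.425
```

```text
t [0.0023 0.0007 0.0608] a [-0.0016  0.0007 -0.0012] time 2.15 q [ 0.22  0.4   1.9  -0.    0.85  0.37] gap 85.4 F [ 0.2 -1.   0.5]
```

View pics/t1.png

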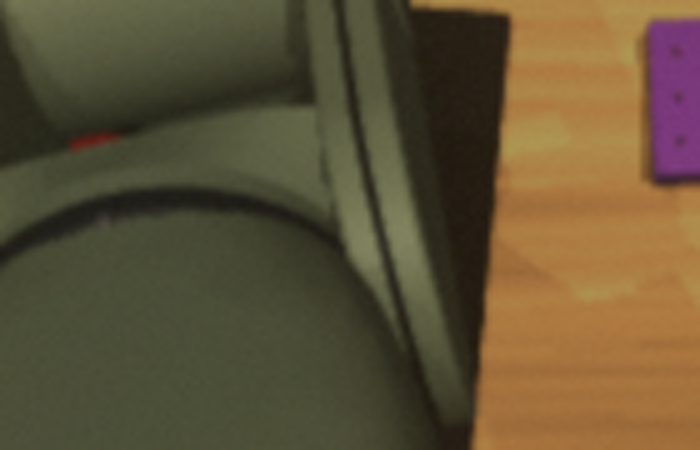

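The arm hides the base in the top view, where only the board edge shows. I'll descend and grip.

Request:
drive_tool([
  {"tx": 0.002, "ty": 0.001, "tz": 0.025, "ax": 0, "ay": 0, "az": 0, "grip": -1},
  {"tx": 0.002, "ty": 0.001, "tz": 0.045, "ax": 0, "ay": 0, "az": 0, "grip": -1},
  {"tx": 0.002, "ty": 0.001, "tz": 0.059, "ax": 0, "ay": 0, "az": 0, "grip": -1},
  {"tx": 0.002, "ty": 0.001, "tz": 0.059, "ax": 0, "ay": 0, "az": 0, "grip": -0.3},
  {"tx": 0.002, "ty": 0.001, "tz": 0.059, "ax": 0, "ay": 0, "az": 0, "grip": 0.2},
  {"tx": 0.002, "ty": 0.001, "tz": 0.059, "ax": 0, "ay": 0, "az": 0, "grip": 0.3},
  {"tx": 0.002, "ty": 0.001, "tz": 0.059, "ax": 0, "ay": 0, "az": 0, "grip": 0.5},
  {"tx": 0.002, "ty": 0.001, "tz": 0.059, "ax": 0, "ay": 0, "az": 0, "grip": 0.5},
])

```text
time_s: 3.15
tcp_pos: [513.0, 128.9, 13.3]
tcp_rot: [0.757, 0.653, 0.001, 0.0]
force: [-0.7, -0.7, 6.5]
finger_gap: 43.1
grip_force: 32.7
```

```bash
python3 - <<'E'
from h import *
i=r.get_image("side");cv2.imwrite("pics/s1.png",cv2.resize(i[170:300,180:340,::-1],None,fx=4.5,fy=4.5,interpolation=cv2.INTER_CUBIC))
E
python3 d.py 511.5 129 100 1.425
```

```text
t [-0.0001 -0.0013 -0.0867] a [ 0.0018 -0.0006 -0.0012] time 3.2 q [ 0.22  0.48  1.95 -0.    0.71  0.37] gap 43.2 F [-0.2 -0.4  5. ]
```

View pics/s1.png

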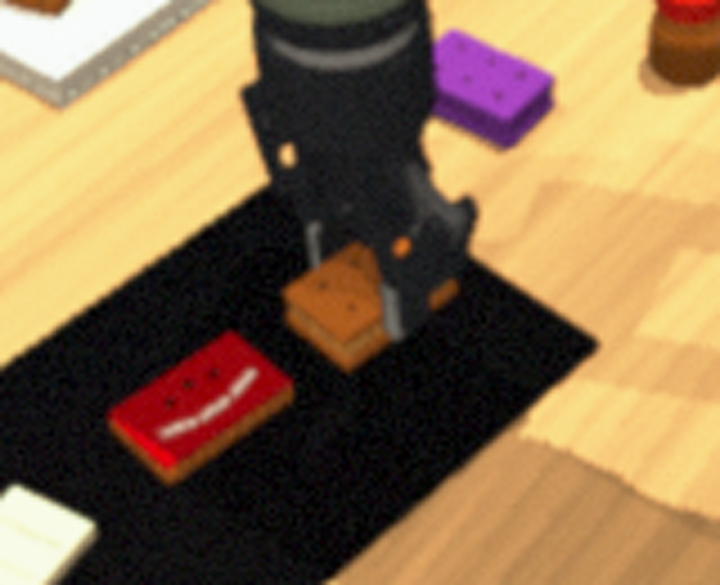

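The base is held squarely by the middle of its long sides, with the fingertips at about (395,335) in the crop. The lid and plaque are undisturbed. I'll lift it.

Request:
drive_tool([
  {"tx": 0, "ty": 0, "tz": -0.02, "ax": 0, "ay": 0, "az": 0, "grip": 0.5},
  {"tx": 0, "ty": 0, "tz": -0.05, "ax": 0, "ay": 0, "az": 0, "grip": 0.5},
  {"tx": 0, "ty": 0, "tz": -0.08, "ax": 0, "ay": 0, "az": 0, "grip": 0.5},
  {"tx": 0, "ty": 0, "tz": -0.11, "ax": 0, "ay": 0, "az": 0, "grip": 0.5},
  {"tx": -0.03, "ty": 0, "tz": -0.11, "ax": 0, "ay": 0, "az": -0.1, "grip": 0.5},
  {"tx": -0.07, "ty": 0, "tz": -0.11, "ax": 0, "ay": 0, "az": -0.2, "grip": 0.5},
  {"tx": -0.11, "ty": 0, "tz": -0.11, "ax": 0, "ay": 0, "az": -0.3, "grip": 0.5},
  {"tx": -0.15, "ty": 0, "tz": -0.11, "ax": 0, "ay": 0, "az": -0.3, "grip": 0.5},
])

```text
time_s: 4.2
tcp_pos: [489.9, -20.7, 122.2]
tcp_rot: [0.651, 0.759, -0.0, 0.0]
force: [0.3, 0.2, -1.0]
finger_gap: 42.8
grip_force: 31.9
```

```bash
python3 d.py 529 -245.3 120 1.726
```

```text
t [-0.2279  0.0042  0.0023] a [ 0.0001  0.0002 -0.0013] time 4.2 q [-0.07  0.29  1.91 -0.    0.94 -0.22] gap 42.8 F [ 0.3  0.2 -1. ]
```

Request:
drive_tool([
  {"tx": -0.04, "ty": 0.001, "tz": 0, "ax": 0, "ay": 0, "az": 0, "grip": 0.5},
  {"tx": -0.09, "ty": 0.002, "tz": 0, "ax": 0, "ay": 0, "az": 0, "grip": 0.5},
  {"tx": -0.14, "ty": 0.003, "tz": 0, "ax": 0, "ay": 0, "az": 0, "grip": 0.5},
  {"tx": -0.19, "ty": 0.004, "tz": 0, "ax": 0, "ay": 0, "az": 0, "grip": 0.5},
  {"tx": -0.228, "ty": 0.004, "tz": 0, "ax": 0, "ay": 0, "az": 0, "grip": 0.5},
  {"tx": -0.228, "ty": 0.004, "tz": 0.01, "ax": 0, "ay": 0, "az": 0, "grip": 0.5},
  {"tx": -0.228, "ty": 0.004, "tz": 0.03, "ax": 0, "ay": 0, "az": 0, "grip": 0.5},
  {"tx": -0.228, "ty": 0.004, "tz": 0.03, "ax": 0, "ay": 0, "az": 0, "grip": 0.5},
])

```text
time_s: 5.2
tcp_pos: [527.3, -242.9, 90.5]
tcp_rot: [0.651, 0.759, -0.001, -0.002]
force: [0.1, 0.4, -0.6]
finger_gap: 43.3
grip_force: 31.9
```

```bash
python3 - <<'E'
from h import *
i=r.get_image("side");cv2.imwrite("pics/s2.png",cv2.resize(i[90:200,290:430,::-1],None,fx=5,fy=5,interpolation=cv2.INTER_CUBIC))
E
python3 d.py 529 -245.3 16 1.726
```

```text
t [-0.0022  0.0006  0.0756] a [-0.002  -0.0015 -0.0015] time 5.25 q [-0.45  0.45  1.74  0.    0.95 -0.61] gap 43.4 F [-0.1 -0.4 -1. ]
```

View pics/s2.png

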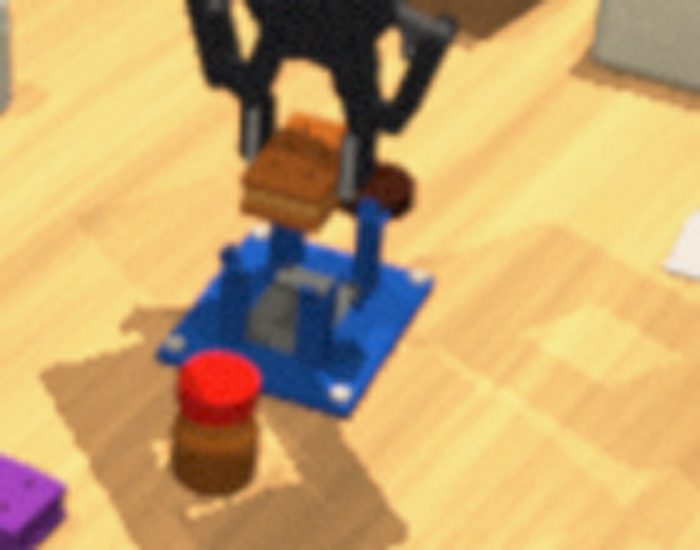

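The base hangs over the pocket with its long side along the jig, and the jar and biscuit are clear. I'll cross-check the alignment with the side camera.

Run:
```python
from m import *
p=r.camera_params("side")
P=np.array([guess(290+x/5-.4,90+y/5-.4,p,10) for x,y in[(262,232),(418,277),(340,393),(174,342)]]);print(P.round(1),P.mean(0))
# base lower edge corners, near face: bottom corners in crop
for x,y,z in[(242,212,85),(307,230,85)]:print(guess(290+x/5-.4,90+y/5-.4,p,z).round(1))
o=r.get_obs();T=o["tcp_pos"];c,s=np.cos(1.726),np.sin(1.726)
for sy in(1,-1):print("expected corner",T[0]+35*c+sy*22*s,T[1]+35*s-sy*22*c, proj(np.array([[T[0]+35*c+sy*22*s,T[1]+35*s-sy*22*c,85]]),p))
```

```text
[[ 579.8 -294.    10. ]
 [ 487.8 -308.2   10. ]
 [ 469.9 -196.3   10. ]
 [ 562.6 -181.7   10. ]] [ 525.01117699 -245.0517803    10.        ]
[ 541.6 -208.4   85. ]
[ 506.7 -214.3   85. ]
expected corner 544.5939332948724 -205.2738642284905 [[336.32308005 132.16887945]]
expected corner 501.1228103384199 -212.07544264125576 [[352.43014339 136.76695234]]
```

```bash
python3 d.py 529 -244 16 1.726
```

```text
t [-0.001   0.0008  0.0756] a [-0.002  -0.0015 -0.0015] time 5.25 q [-0.45  0.45  1.74  0.    0.95 -0.61] gap 43.4 F [-0.1 -0.4 -1. ]
```

Request:
drive_tool([
  {"tx": -0.001, "ty": 0.001, "tz": 0, "ax": 0, "ay": 0, "az": 0, "grip": 0.5},
  {"tx": -0.001, "ty": 0.001, "tz": 0.01, "ax": 0, "ay": 0, "az": 0, "grip": 0.5},
  {"tx": -0.001, "ty": 0.001, "tz": 0.02, "ax": 0, "ay": 0, "az": 0, "grip": 0.5},
  {"tx": -0.001, "ty": 0.001, "tz": 0.028, "ax": 0, "ay": 0, "az": 0, "grip": 0.5},
  {"tx": -0.001, "ty": 0.001, "tz": 0.034, "ax": 0, "ay": 0, "az": 0, "grip": 0.5},
  {"tx": -0.001, "ty": 0.001, "tz": 0.04, "ax": 0, "ay": 0, "az": 0, "grip": 0.5},
  {"tx": -0.001, "ty": 0.001, "tz": 0.045, "ax": 0, "ay": 0, "az": 0, "grip": 0.5},
  {"tx": -0.001, "ty": 0.001, "tz": 0.045, "ax": 0, "ay": 0, "az": 0, "grip": 0.5},
])

```text
time_s: 6.25
tcp_pos: [527.7, -245.1, 46.3]
tcp_rot: [0.651, 0.759, -0.002, -0.002]
force: [-4.5, -1.9, -1.9]
finger_gap: 42.8
grip_force: 32.7
```

```bash
python3 d.py 529 -244 16 1.726
```

```text
t [0.0008 0.0017 0.0303] a [-0.0053 -0.0015 -0.0012] time 6.25 q [-0.45  0.5   1.79 -0.    0.86 -0.61] gap 42.8 F [-4.5 -1.9 -1.9]
```

The guide pushes toward -x (-4.5 N), so I shift about 2.5 mm that way and continue down.

Request:
drive_tool([
  {"tx": 0, "ty": -0.0015, "tz": 0, "ax": 0, "ay": 0, "az": 0, "grip": 0.5},
  {"tx": 0, "ty": -0.0025, "tz": 0, "ax": 0, "ay": 0, "az": 0, "grip": 0.5},
  {"tx": 0, "ty": -0.0025, "tz": 0.005, "ax": 0, "ay": 0, "az": 0, "grip": 0.5},
  {"tx": 0, "ty": -0.0025, "tz": 0.01, "ax": 0, "ay": 0, "az": 0, "grip": 0.5},
  {"tx": 0, "ty": -0.0025, "tz": 0.015, "ax": 0, "ay": 0, "az": 0, "grip": 0.5},
  {"tx": 0, "ty": -0.0025, "tz": 0.02, "ax": 0, "ay": 0, "az": 0, "grip": 0.5},
  {"tx": 0, "ty": -0.0025, "tz": 0.025, "ax": 0, "ay": 0, "az": 0, "grip": 0.5},
  {"tx": 0, "ty": -0.0025, "tz": 0.025, "ax": 0, "ay": 0, "az": 0, "grip": 0.5},
])

```text
time_s: 7.25
tcp_pos: [527.6, -245.2, 21.5]
tcp_rot: [0.651, 0.759, 0.0, -0.0]
force: [-1.8, 3.6, -2.2]
finger_gap: 43.6
grip_force: 32.6
```

```bash
python3 d.py 526 -245 16 1.726
```

```text
t [ 0.0005 -0.0015  0.0055] a [-0.0005 -0.0007 -0.0025] time 7.25 q [-0.46  0.53  1.81  0.    0.8  -0.61] gap 43.6 F [-1.8  3.6 -2.2]
```

Request:
drive_tool([
  {"tx": 0, "ty": 0, "tz": 0.002, "ax": 0, "ay": 0, "az": 0, "grip": 0.5},
  {"tx": 0, "ty": 0, "tz": 0.004, "ax": 0, "ay": 0, "az": 0, "grip": 0.5},
  {"tx": 0, "ty": 0, "tz": 0.005, "ax": 0, "ay": 0, "az": 0, "grip": 0.5},
  {"tx": 0, "ty": 0, "tz": 0.006, "ax": 0, "ay": 0, "az": 0, "grip": 0.5},
  {"tx": 0, "ty": 0, "tz": 0.006, "ax": 0, "ay": 0, "az": 0, "grip": 0.5},
  {"tx": 0, "ty": 0, "tz": 0.006, "ax": 0, "ay": 0, "az": 0, "grip": 0.5},
  {"tx": 0, "ty": 0, "tz": 0.006, "ax": 0, "ay": 0, "az": 0, "grip": 0.5},
  {"tx": 0, "ty": 0, "tz": 0.006, "ax": 0, "ay": 0, "az": 0, "grip": 0.5},
])

```text
time_s: 8.25
tcp_pos: [527.6, -245.3, 16.5]
tcp_rot: [0.651, 0.759, 0.0, -0.0]
force: [-2.6, 3.6, 3.3]
finger_gap: 43.1
grip_force: 33.2
```

```bash
python3 d.py 526 -245 16 1.726
```

```text
t [ 0.0005 -0.0015  0.0005] a [-0.0001 -0.0003 -0.0021] time 8.25 q [-0.46  0.54  1.82  0.    0.79 -0.61] gap 43.1 F [-2.6  3.6  3.3]
```

The base touches the floor: z force went from -2.2 to +3.3 N. I press 1 mm more, release, and rise.

Request:
drive_tool([
  {"tx": 0, "ty": 0, "tz": 0.001, "ax": 0, "ay": 0, "az": 0, "grip": 0.5},
  {"tx": 0, "ty": 0, "tz": 0.001, "ax": 0, "ay": 0, "az": 0, "grip": -0.2},
  {"tx": 0, "ty": 0, "tz": 0.001, "ax": 0, "ay": 0, "az": 0, "grip": -0.5},
  {"tx": 0, "ty": 0, "tz": 0.001, "ax": 0, "ay": 0, "az": 0, "grip": -0.5},
  {"tx": 0, "ty": 0, "tz": 0.001, "ax": 0, "ay": 0, "az": 0, "grip": -0.5},
  {"tx": 0, "ty": 0, "tz": -0.02, "ax": 0, "ay": 0, "az": 0, "grip": -0.5},
  {"tx": 0, "ty": 0, "tz": -0.06, "ax": 0, "ay": 0, "az": 0, "grip": -0.5},
  {"tx": 0, "ty": 0, "tz": -0.11, "ax": 0, "ay": 0, "az": 0, "grip": -0.5},
])

```text
time_s: 9.25
tcp_pos: [527.1, -245.3, 126.6]
tcp_rot: [0.651, 0.759, -0.0, -0.001]
force: [-0.1, -0.3, -0.7]
finger_gap: 64.2
grip_force: 0.0
```

```bash
python3 - <<'E'
from h import *
i=r.get_image("side");cv2.imwrite("pics/s3.png",cv2.resize(i[90:200,290:430,::-1],None,fx=5,fy=5,interpolation=cv2.INTER_CUBIC))
E
python3 d.py 541.3 334.5 100 1.721
```

```text
t [0.5736 0.0985 0.0313] a [0.0098 0.007  0.0028] time 9.3 q [-0.46  0.41  1.69 -0.    1.03 -0.61] gap 64.0 F [ 1.8 -0.7  4.7]
```

View pics/s3.png

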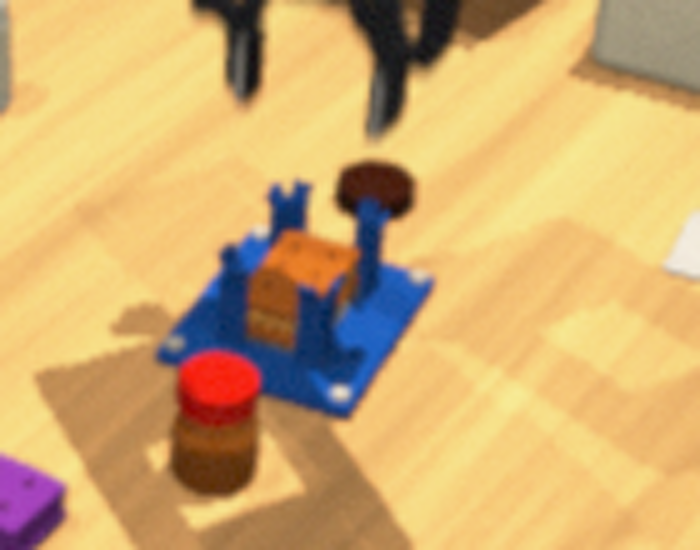

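The base sits flat in the pocket between the guides, with its top at (310,260) in the crop, and the bystanders are untouched. Next is the plaque.

Request:
drive_tool([
  {"tx": 0.04, "ty": 0.007, "tz": 0, "ax": 0, "ay": 0, "az": 0, "grip": -0.6},
  {"tx": 0.1, "ty": 0.017, "tz": 0, "ax": 0, "ay": 0, "az": 0, "grip": -0.8},
  {"tx": 0.16, "ty": 0.028, "tz": 0, "ax": 0, "ay": 0, "az": 0, "grip": -0.8},
  {"tx": 0.22, "ty": 0.038, "tz": 0, "ax": 0, "ay": 0, "az": 0, "grip": -0.8},
  {"tx": 0.28, "ty": 0.049, "tz": 0, "ax": 0, "ay": 0, "az": 0, "grip": -0.8},
  {"tx": 0.34, "ty": 0.059, "tz": 0, "ax": 0, "ay": 0, "az": 0, "grip": -0.8},
  {"tx": 0.4, "ty": 0.07, "tz": 0, "ax": 0, "ay": 0, "az": 0, "grip": -0.8},
  {"tx": 0.46, "ty": 0.08, "tz": 0, "ax": 0, "ay": 0, "az": 0, "grip": -0.8},
])

```text
time_s: 10.3
tcp_pos: [536.7, 223.3, 126.3]
tcp_rot: [0.651, 0.759, 0.0, 0.0]
force: [1.2, -0.5, -0.0]
finger_gap: 76.6
grip_force: 0.0
```

```bash
python3 d.py 543 335 70 1.721
```

```text
t [0.1094 0.0232 0.0564] a [0.0012 0.0001 0.0029] time 10.3 q [ 0.37  0.41  1.7  -0.    1.02  0.22] gap 76.6 F [ 1.2 -0.5 -0. ]
```

Request:
drive_tool([
  {"tx": 0.05, "ty": 0.011, "tz": 0.01, "ax": 0, "ay": 0, "az": 0, "grip": -0.8},
  {"tx": 0.09, "ty": 0.02, "tz": 0.03, "ax": 0, "ay": 0, "az": 0, "grip": -0.8},
  {"tx": 0.1095, "ty": 0.023, "tz": 0.05, "ax": 0, "ay": 0, "az": 0, "grip": -0.8},
  {"tx": 0.1095, "ty": 0.023, "tz": 0.07, "ax": 0, "ay": 0, "az": 0, "grip": -0.8},
  {"tx": 0.1095, "ty": 0.023, "tz": 0.09, "ax": 0, "ay": 0, "az": 0, "grip": -0.8},
  {"tx": 0.1095, "ty": 0.023, "tz": 0.104, "ax": 0, "ay": 0, "az": 0, "grip": -0.8},
  {"tx": 0.1095, "ty": 0.023, "tz": 0.112, "ax": 0, "ay": 0, "az": 0, "grip": -0.8},
  {"tx": 0.1095, "ty": 0.023, "tz": 0.112, "ax": 0, "ay": 0, "az": 0, "grip": -0.6},
])

```text
time_s: 11.3
tcp_pos: [542.6, 332.5, 13.9]
tcp_rot: [0.651, 0.759, -0.0, -0.0]
force: [0.6, -0.5, -0.1]
finger_gap: 68.1
grip_force: 0.0
```

```bash
python3 - <<'E'
from h import *
i=r.get_image("side");cv2.imwrite("pics/s4.png",cv2.resize(i[210:340,110:270,::-1],None,fx=4.5,fy=4.5,interpolation=cv2.INTER_CUBIC))
E
python3 d.py 543 335 12 1.721
```

```text
t [0.0022 0.0004 0.0025] a [ 0.0004 -0.      0.0024] time 11.35 q [ 0.53  0.61  1.68 -0.    0.85  0.38] gap 68.3 F [ 0.1 -0.4  0.8]
```

View pics/s4.png

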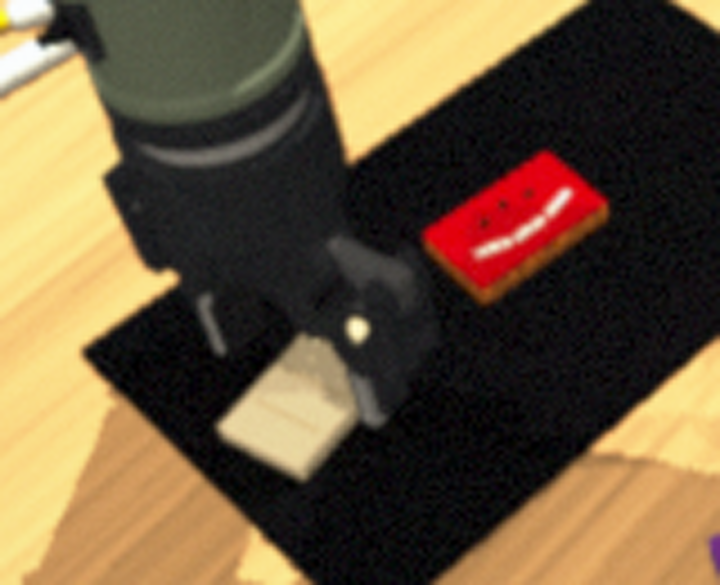

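The open fingers straddle the plaque with no contact. I close them.

Request:
drive_tool([
  {"tx": 0.002, "ty": 0, "tz": 0.001, "ax": 0, "ay": 0, "az": 0, "grip": -0.4},
  {"tx": 0.002, "ty": 0, "tz": 0.001, "ax": 0, "ay": 0, "az": 0, "grip": -0.2},
  {"tx": 0.002, "ty": 0, "tz": 0.001, "ax": 0, "ay": 0, "az": 0, "grip": 0},
  {"tx": 0.002, "ty": 0, "tz": 0.001, "ax": 0, "ay": 0, "az": 0, "grip": 0.3},
  {"tx": 0.002, "ty": 0, "tz": 0.001, "ax": 0, "ay": 0, "az": 0, "grip": 0.5},
  {"tx": 0.002, "ty": 0, "tz": 0.001, "ax": 0, "ay": 0, "az": 0, "grip": 0.5},
  {"tx": 0.002, "ty": 0, "tz": 0.001, "ax": 0, "ay": 0, "az": 0, "grip": 0.5},
  {"tx": 0.002, "ty": 0, "tz": 0.001, "ax": 0, "ay": 0, "az": 0, "grip": 0.5},
])

```text
time_s: 12.35
tcp_pos: [542.5, 335.2, 14.0]
tcp_rot: [0.651, 0.759, 0.0, 0.0]
force: [-1.8, 0.1, 5.6]
finger_gap: 42.6
grip_force: 30.1
```

```bash
python3 d.py 543 335 12 1.721
```

```text
t [-0.0002  0.0005  0.002 ] a [ 0.0007 -0.0003  0.0028] time 12.35 q [0.54 0.61 1.68 0.   0.85 0.38] gap 42.6 F [-1.8  0.1  5.6]
```

Request:
drive_tool([
  {"tx": 0, "ty": 0, "tz": -0.02, "ax": 0, "ay": 0, "az": 0, "grip": 0.5},
  {"tx": 0, "ty": 0, "tz": -0.05, "ax": 0, "ay": 0, "az": 0, "grip": 0.5},
  {"tx": 0, "ty": 0, "tz": -0.08, "ax": 0, "ay": 0, "az": 0, "grip": 0.5},
  {"tx": 0, "ty": 0, "tz": -0.11, "ax": 0, "ay": 0, "az": 0, "grip": 0.5},
  {"tx": -0.03, "ty": -0.005, "tz": -0.11, "ax": 0, "ay": 0, "az": 0, "grip": 0.5},
  {"tx": -0.08, "ty": -0.015, "tz": -0.11, "ax": 0, "ay": 0, "az": 0, "grip": 0.5},
  {"tx": -0.13, "ty": -0.025, "tz": -0.11, "ax": 0, "ay": 0, "az": 0, "grip": 0.5},
  {"tx": -0.18, "ty": -0.034, "tz": -0.11, "ax": 0, "ay": 0, "az": 0, "grip": 0.5},
])

```text
time_s: 13.35
tcp_pos: [535.9, 150.3, 122.9]
tcp_rot: [0.651, 0.759, -0.0, 0.0]
force: [0.1, 0.1, -0.6]
finger_gap: 42.1
grip_force: 30.5
```

```bash
python3 d.py 526.5 -244 124 1.726
```

```text
t [-0.3883 -0.0695 -0.0009] a [-0.0001  0.0003 -0.0017] time 13.35 q [ 0.25  0.38  1.77 -0.    0.99  0.1 ] gap 42.1 F [ 0.1  0.1 -0.6]
```

Request:
drive_tool([
  {"tx": -0.055, "ty": -0.01, "tz": 0, "ax": 0, "ay": 0, "az": 0, "grip": 0.5},
  {"tx": -0.11, "ty": -0.02, "tz": 0, "ax": 0, "ay": 0, "az": 0, "grip": 0.5},
  {"tx": -0.17, "ty": -0.03, "tz": 0, "ax": 0, "ay": 0, "az": 0, "grip": 0.5},
  {"tx": -0.23, "ty": -0.041, "tz": 0, "ax": 0, "ay": 0, "az": 0, "grip": 0.5},
  {"tx": -0.29, "ty": -0.052, "tz": 0, "ax": 0, "ay": 0, "az": 0, "grip": 0.5},
  {"tx": -0.34, "ty": -0.061, "tz": 0, "ax": 0, "ay": 0, "az": 0, "grip": 0.5},
  {"tx": -0.388, "ty": -0.0695, "tz": 0, "ax": 0, "ay": 0, "az": 0, "grip": 0.5},
  {"tx": -0.388, "ty": -0.0695, "tz": 0.02, "ax": 0, "ay": 0, "az": 0, "grip": 0.5},
])

```text
time_s: 14.35
tcp_pos: [527.6, -246.3, 104.0]
tcp_rot: [0.653, 0.758, 0.0, 0.003]
force: [-0.2, 0.0, -1.0]
finger_gap: 42.2
grip_force: 30.5
```

```bash
python3 d.py 526.5 -244 40 1.726
```

```text
t [ 0.0027 -0.001   0.064 ] a [ 0.0036  0.0036 -0.0065] time 14.35 q [-0.46  0.44  1.73 -0.    0.97 -0.6 ] gap 42.2 F [-0.2  0.  -1. ]
```

Request:
drive_tool([
  {"tx": 0.001, "ty": -0.001, "tz": 0.01, "ax": 0, "ay": 0, "az": 0, "grip": 0.5},
  {"tx": 0.001, "ty": -0.001, "tz": 0.02, "ax": 0, "ay": 0, "az": 0, "grip": 0.5},
  {"tx": 0.001, "ty": -0.001, "tz": 0.03, "ax": 0, "ay": 0, "az": 0, "grip": 0.5},
  {"tx": 0.001, "ty": -0.001, "tz": 0.033, "ax": 0, "ay": 0, "az": 0, "grip": 0.5},
  {"tx": 0.001, "ty": -0.001, "tz": 0.033, "ax": 0, "ay": 0, "az": 0, "grip": 0.5},
  {"tx": 0.001, "ty": -0.001, "tz": 0.033, "ax": 0, "ay": 0, "az": 0, "grip": 0.5},
  {"tx": 0.001, "ty": -0.001, "tz": 0.033, "ax": 0, "ay": 0, "az": 0, "grip": 0.5},
  {"tx": 0.001, "ty": -0.001, "tz": 0.033, "ax": 0, "ay": 0, "az": 0, "grip": 0.5},
])

```text
time_s: 15.35
tcp_pos: [525.6, -241.4, 70.5]
tcp_rot: [0.651, 0.759, 0.0, 0.0]
force: [0.0, -0.0, -1.2]
finger_gap: 42.0
grip_force: 30.5
```

```bash
python3 d.py 526.5 -244 40 1.726
```

```text
t [-0.0027  0.0005  0.0305] a [ 0.0004  0.0003 -0.0023] time 15.35 q [-0.45  0.47  1.77 -0.    0.9  -0.6 ] gap 42.0 F [ 0.  -0.  -1.2]
```

Request:
drive_tool([
  {"tx": -0.0025, "ty": 0.0005, "tz": 0, "ax": 0, "ay": 0, "az": 0, "grip": 0.5},
  {"tx": -0.0025, "ty": 0.0005, "tz": 0.006, "ax": 0, "ay": 0, "az": 0, "grip": 0.5},
  {"tx": -0.0025, "ty": 0.0005, "tz": 0.011, "ax": 0, "ay": 0, "az": 0, "grip": 0.5},
  {"tx": -0.0025, "ty": 0.0005, "tz": 0.016, "ax": 0, "ay": 0, "az": 0, "grip": 0.5},
  {"tx": -0.0025, "ty": 0.0005, "tz": 0.021, "ax": 0, "ay": 0, "az": 0, "grip": 0.5},
  {"tx": -0.0025, "ty": 0.0005, "tz": 0.025, "ax": 0, "ay": 0, "az": 0, "grip": 0.5},
  {"tx": -0.0025, "ty": 0.0005, "tz": 0.028, "ax": 0, "ay": 0, "az": 0, "grip": 0.5},
  {"tx": -0.0025, "ty": 0.0005, "tz": 0.028, "ax": 0, "ay": 0, "az": 0, "grip": 0.5},
])

```text
time_s: 16.35
tcp_pos: [526.3, -243.7, 42.1]
tcp_rot: [0.651, 0.759, -0.0, -0.0]
force: [-0.6, 0.3, -1.1]
finger_gap: 41.8
grip_force: 30.5
```

```bash
python3 d.py 526.5 -244 40 1.726
```

```text
t [-0.0004  0.0002  0.0021] a [-0.0003 -0.0002 -0.0022] time 16.35 q [-0.45  0.51  1.8  -0.    0.84 -0.61] gap 41.8 F [-0.6  0.3 -1.1]
```

Request:
drive_tool([
  {"tx": 0, "ty": 0, "tz": 0.001, "ax": 0, "ay": 0, "az": 0, "grip": 0.5},
  {"tx": 0, "ty": 0, "tz": 0.002, "ax": 0, "ay": 0, "az": 0, "grip": 0.5},
  {"tx": 0, "ty": 0, "tz": 0.003, "ax": 0, "ay": 0, "az": 0, "grip": 0.5},
  {"tx": 0, "ty": 0, "tz": 0.003, "ax": 0, "ay": 0, "az": 0, "grip": 0.5},
  {"tx": 0, "ty": 0, "tz": 0.003, "ax": 0, "ay": 0, "az": 0, "grip": 0.5},
  {"tx": 0, "ty": 0, "tz": 0.003, "ax": 0, "ay": 0, "az": 0, "grip": 0.5},
  {"tx": 0, "ty": 0, "tz": 0.003, "ax": 0, "ay": 0, "az": 0, "grip": 0.5},
  {"tx": 0, "ty": 0, "tz": 0.003, "ax": 0, "ay": 0, "az": 0, "grip": 0.5},
])

```text
time_s: 17.35
tcp_pos: [526.5, -243.8, 40.0]
tcp_rot: [0.651, 0.759, 0.0, 0.0]
force: [-1.7, 0.0, 5.7]
finger_gap: 42.4
grip_force: 31.4
```

Contact at 5.7 N and at the expected height, so I release and rise.

Request:
drive_tool([
  {"tx": 0, "ty": 0, "tz": 0, "ax": 0, "ay": 0, "az": 0, "grip": 0.1},
  {"tx": 0, "ty": 0, "tz": 0, "ax": 0, "ay": 0, "az": 0, "grip": -0.2},
  {"tx": 0, "ty": 0, "tz": 0, "ax": 0, "ay": 0, "az": 0, "grip": -0.5},
  {"tx": 0, "ty": 0, "tz": 0, "ax": 0, "ay": 0, "az": 0, "grip": -0.5},
  {"tx": 0, "ty": 0, "tz": 0, "ax": 0, "ay": 0, "az": 0, "grip": -0.5},
  {"tx": 0, "ty": 0, "tz": -0.02, "ax": 0, "ay": 0, "az": 0, "grip": -0.5},
  {"tx": 0, "ty": 0, "tz": -0.05, "ax": 0, "ay": 0, "az": 0, "grip": -0.5},
  {"tx": 0, "ty": 0, "tz": -0.09, "ax": 0, "ay": 0, "az": 0, "grip": -0.5},
])

```text
time_s: 18.35
tcp_pos: [525.7, -243.4, 129.3]
tcp_rot: [0.651, 0.759, -0.0, -0.001]
force: [0.8, -0.1, 0.6]
finger_gap: 64.0
grip_force: 0.0
```

```bash
python3 - <<'E'
from h import *
i=r.get_image("side");cv2.imwrite("pics/s5.png",cv2.resize(i[90:200,290:430,::-1],None,fx=5,fy=5,interpolation=cv2.INTER_CUBIC))
E
python3 d.py 537.3 224 124 1.406
```

```text
t [0.4623 0.0797 0.0097] a [0.0082 0.004  0.3179] time 18.4 q [-0.45  0.4   1.69 -0.    1.04 -0.61] gap 63.9 F [ 1.2 -0.8  3.9]
```

View pics/s5.png

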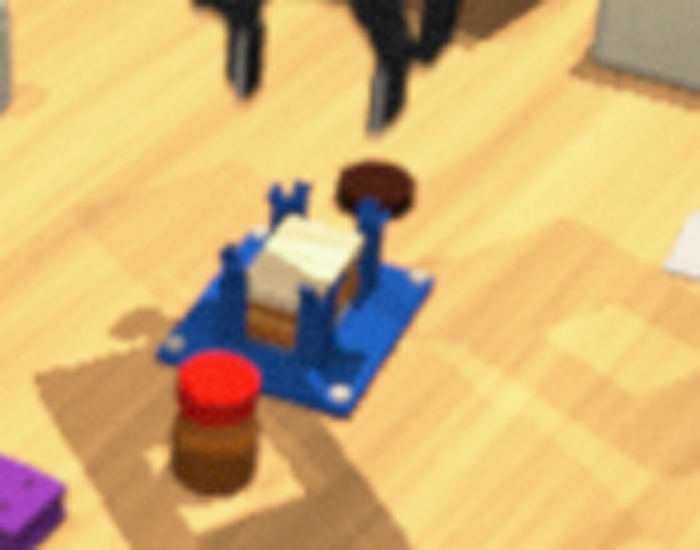

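The plaque lies flat on the base inside the guides, its top at (310,255) in the crop. Next is the lid.

Request:
drive_tool([
  {"tx": 0.04, "ty": 0.007, "tz": 0, "ax": 0, "ay": 0, "az": 0, "grip": -0.6},
  {"tx": 0.1, "ty": 0.017, "tz": 0, "ax": 0, "ay": 0, "az": 0.06, "grip": -0.8},
  {"tx": 0.16, "ty": 0.028, "tz": 0, "ax": 0, "ay": 0, "az": 0.12, "grip": -0.8},
  {"tx": 0.22, "ty": 0.038, "tz": 0, "ax": 0, "ay": 0, "az": 0.18, "grip": -0.8},
  {"tx": 0.28, "ty": 0.049, "tz": 0, "ax": 0, "ay": 0, "az": 0.24, "grip": -0.8},
  {"tx": 0.34, "ty": 0.059, "tz": 0, "ax": 0, "ay": 0, "az": 0.3, "grip": -0.8},
  {"tx": 0.4, "ty": 0.07, "tz": 0, "ax": 0, "ay": 0, "az": 0.318, "grip": -0.8},
  {"tx": 0.44, "ty": 0.076, "tz": 0.01, "ax": 0, "ay": 0, "az": 0.318, "grip": -0.8},
])

```text
time_s: 19.4
tcp_pos: [534.9, 205.6, 119.8]
tcp_rot: [0.762, 0.647, 0.001, 0.0]
force: [0.9, -0.7, 0.1]
finger_gap: 77.0
grip_force: 0.0
```

```bash
python3 d.py 537.3 224 14 1.406
```

```text
t [ 0.0184 -0.0008  0.1058] a [ 0.0023 -0.0014  0.0016] time 19.4 q [0.35 0.41 1.73 0.   1.   0.51] gap 77.0 F [ 0.9 -0.7  0.1]
```

Request:
drive_tool([
  {"tx": 0.018, "ty": -0.001, "tz": 0.01, "ax": 0, "ay": 0, "az": 0, "grip": -0.8},
  {"tx": 0.018, "ty": -0.001, "tz": 0.03, "ax": 0, "ay": 0, "az": 0, "grip": -0.8},
  {"tx": 0.018, "ty": -0.001, "tz": 0.05, "ax": 0, "ay": 0, "az": 0, "grip": -0.8},
  {"tx": 0.018, "ty": -0.001, "tz": 0.07, "ax": 0, "ay": 0, "az": 0, "grip": -0.8},
  {"tx": 0.018, "ty": -0.001, "tz": 0.09, "ax": 0, "ay": 0, "az": 0, "grip": -0.8},
  {"tx": 0.018, "ty": -0.001, "tz": 0.1, "ax": 0, "ay": 0, "az": 0, "grip": -0.8},
  {"tx": 0.018, "ty": -0.001, "tz": 0.105, "ax": 0, "ay": 0, "az": 0, "grip": -0.8},
  {"tx": 0.018, "ty": -0.001, "tz": 0.105, "ax": 0, "ay": 0, "az": 0, "grip": -0.8},
])

```text
time_s: 20.4
tcp_pos: [536.6, 220.4, 14.3]
tcp_rot: [0.763, 0.646, 0.0, 0.0]
force: [0.4, -0.7, 1.0]
finger_gap: 76.9
grip_force: 0.0
```

```bash
python3 d.py 537.3 224 14 1.406
```

```text
t [0.0036 0.0001 0.0003] a [ 0.0002  0.0001 -0.0004] time 20.4 q [ 0.37  0.54  1.82 -0.    0.78  0.54] gap 76.9 F [ 0.4 -0.7  1. ]
```

Request:
drive_tool([
  {"tx": 0.0035, "ty": 0, "tz": 0, "ax": 0, "ay": 0, "az": 0, "grip": -0.5},
  {"tx": 0.0035, "ty": 0, "tz": 0, "ax": 0, "ay": 0, "az": 0, "grip": -0.2},
  {"tx": 0.0035, "ty": 0, "tz": 0, "ax": 0, "ay": 0, "az": 0, "grip": 0},
  {"tx": 0.0035, "ty": 0, "tz": 0, "ax": 0, "ay": 0, "az": 0, "grip": 0.3},
  {"tx": 0.0035, "ty": 0, "tz": 0, "ax": 0, "ay": 0, "az": 0, "grip": 0.5},
  {"tx": 0.0035, "ty": 0, "tz": 0, "ax": 0, "ay": 0, "az": 0, "grip": 0.5},
  {"tx": 0.0035, "ty": 0, "tz": 0, "ax": 0, "ay": 0, "az": 0, "grip": 0.5},
  {"tx": 0.0035, "ty": 0, "tz": 0, "ax": 0, "ay": 0, "az": 0, "grip": 0.5},
])

```text
time_s: 21.4
tcp_pos: [537.1, 224.3, 15.0]
tcp_rot: [0.763, 0.646, 0.0, -0.0]
force: [-1.5, 0.1, 5.7]
finger_gap: 43.1
grip_force: 30.1
```

```bash
python3 d.py 526.5 -244 124 1.726
```

```text
t [-0.4637  0.0666 -0.1093] a [ 0.0006 -0.0005 -0.3203] time 21.4 q [0.38 0.54 1.82 0.   0.78 0.54] gap 43.1 F [-1.5  0.1  5.7]
```

Request:
drive_tool([
  {"tx": 0, "ty": 0, "tz": -0.02, "ax": 0, "ay": 0, "az": 0, "grip": 0.5},
  {"tx": 0, "ty": 0, "tz": -0.06, "ax": 0, "ay": 0, "az": 0, "grip": 0.5},
  {"tx": 0, "ty": 0, "tz": -0.11, "ax": 0, "ay": 0, "az": 0, "grip": 0.5},
  {"tx": -0.03, "ty": 0.004, "tz": -0.11, "ax": 0, "ay": 0, "az": -0.06, "grip": 0.5},
  {"tx": -0.08, "ty": 0.012, "tz": -0.11, "ax": 0, "ay": 0, "az": -0.13, "grip": 0.5},
  {"tx": -0.13, "ty": 0.019, "tz": -0.11, "ax": 0, "ay": 0, "az": -0.2, "grip": 0.5},
  {"tx": -0.18, "ty": 0.026, "tz": -0.11, "ax": 0, "ay": 0, "az": -0.27, "grip": 0.5},
  {"tx": -0.23, "ty": 0.033, "tz": -0.11, "ax": 0, "ay": 0, "az": -0.32, "grip": 0.5},
])

```text
time_s: 22.4
tcp_pos: [531.5, -9.9, 124.1]
tcp_rot: [0.649, 0.76, -0.0, 0.0]
force: [0.1, 0.5, -0.5]
finger_gap: 42.8
grip_force: 31.1
```

```bash
python3 d.py 526.5 -244 124 1.726
```

```text
t [-2.304e-01 -4.150e-02  2.000e-04] a [0.0002 0.0004 0.0018] time 22.4 q [-0.04  0.35  1.82 -0.    0.98 -0.2 ] gap 42.8 F [ 0.1  0.5 -0.5]
```

Request:
drive_tool([
  {"tx": -0.05, "ty": -0.009, "tz": 0, "ax": 0, "ay": 0, "az": 0, "grip": 0.5},
  {"tx": -0.1, "ty": -0.018, "tz": 0, "ax": 0, "ay": 0, "az": 0, "grip": 0.5},
  {"tx": -0.15, "ty": -0.027, "tz": 0, "ax": 0, "ay": 0, "az": 0, "grip": 0.5},
  {"tx": -0.2, "ty": -0.036, "tz": 0, "ax": 0, "ay": 0, "az": 0, "grip": 0.5},
  {"tx": -0.23, "ty": -0.0415, "tz": 0.01, "ax": 0, "ay": 0, "az": 0, "grip": 0.5},
  {"tx": -0.23, "ty": -0.0415, "tz": 0.03, "ax": 0, "ay": 0, "az": 0, "grip": 0.5},
  {"tx": -0.23, "ty": -0.0415, "tz": 0.045, "ax": 0, "ay": 0, "az": 0, "grip": 0.5},
  {"tx": -0.23, "ty": -0.0415, "tz": 0.045, "ax": 0, "ay": 0, "az": 0, "grip": 0.5},
])

```text
time_s: 23.4
tcp_pos: [525.3, -241.1, 77.9]
tcp_rot: [0.65, 0.76, -0.0, -0.002]
force: [-0.4, 0.1, -1.1]
finger_gap: 43.1
grip_force: 31.1
```

Request:
drive_tool([
  {"tx": 0, "ty": 0, "tz": 0, "ax": 0, "ay": 0, "az": 0, "grip": 0.5},
  {"tx": 0, "ty": 0, "tz": 0, "ax": 0, "ay": 0, "az": 0, "grip": 0.5},
  {"tx": 0, "ty": 0, "tz": 0, "ax": 0, "ay": 0, "az": 0, "grip": 0.5},
  {"tx": 0, "ty": 0, "tz": 0, "ax": 0, "ay": 0, "az": 0, "grip": 0.5},
  {"tx": 0, "ty": 0, "tz": 0, "ax": 0, "ay": 0, "az": 0, "grip": 0.5},
  {"tx": 0, "ty": 0, "tz": 0, "ax": 0, "ay": 0, "az": 0, "grip": 0.5},
  {"tx": 0, "ty": 0, "tz": 0, "ax": 0, "ay": 0, "az": 0, "grip": 0.5},
  {"tx": 0, "ty": 0, "tz": 0, "ax": 0, "ay": 0, "az": 0, "grip": 0.5},
])

```text
time_s: 24.4
tcp_pos: [526.3, -241.9, 79.3]
tcp_rot: [0.65, 0.76, -0.0, 0.0]
force: [0.5, -0.1, -1.1]
finger_gap: 42.9
grip_force: 31.1
```

```bash
python3 d.py 526.5 -244 51 1.726
```

```text
t [-0.0021 -0.0001  0.0283] a [ 0.      0.     -0.0002] time 24.4 q [-0.45  0.46  1.76 -0.    0.92 -0.61] gap 42.9 F [ 0.5 -0.1 -1.1]
```

Request:
drive_tool([
  {"tx": -0.002, "ty": 0, "tz": 0, "ax": 0, "ay": 0, "az": 0, "grip": 0.5},
  {"tx": -0.002, "ty": 0, "tz": 0.006, "ax": 0, "ay": 0, "az": 0, "grip": 0.5},
  {"tx": -0.002, "ty": 0, "tz": 0.011, "ax": 0, "ay": 0, "az": 0, "grip": 0.5},
  {"tx": -0.002, "ty": 0, "tz": 0.016, "ax": 0, "ay": 0, "az": 0, "grip": 0.5},
  {"tx": -0.002, "ty": 0, "tz": 0.02, "ax": 0, "ay": 0, "az": 0, "grip": 0.5},
  {"tx": -0.002, "ty": 0, "tz": 0.024, "ax": 0, "ay": 0, "az": 0, "grip": 0.5},
  {"tx": -0.002, "ty": 0, "tz": 0.026, "ax": 0, "ay": 0, "az": 0, "grip": 0.5},
  {"tx": -0.002, "ty": 0, "tz": 0.026, "ax": 0, "ay": 0, "az": 0, "grip": 0.5},
])

```text
time_s: 25.4
tcp_pos: [526.4, -243.6, 53.1]
tcp_rot: [0.65, 0.76, -0.0, -0.0]
force: [-0.1, 1.0, -1.1]
finger_gap: 42.7
grip_force: 31.0
```

Request:
drive_tool([
  {"tx": 0, "ty": 0, "tz": 0.001, "ax": 0, "ay": 0, "az": 0, "grip": 0.5},
  {"tx": 0, "ty": 0, "tz": 0.002, "ax": 0, "ay": 0, "az": 0, "grip": 0.5},
  {"tx": 0, "ty": 0, "tz": 0.003, "ax": 0, "ay": 0, "az": 0, "grip": 0.5},
  {"tx": 0, "ty": 0, "tz": 0.003, "ax": 0, "ay": 0, "az": 0, "grip": 0.5},
  {"tx": 0, "ty": 0, "tz": 0.003, "ax": 0, "ay": 0, "az": 0, "grip": 0.5},
  {"tx": 0, "ty": 0, "tz": 0.003, "ax": 0, "ay": 0, "az": 0, "grip": 0.5},
  {"tx": 0, "ty": 0, "tz": 0.003, "ax": 0, "ay": 0, "az": 0, "grip": 0.5},
  {"tx": 0, "ty": 0, "tz": 0.003, "ax": 0, "ay": 0, "az": 0, "grip": 0.5},
])

```text
time_s: 26.4
tcp_pos: [526.5, -243.6, 51.0]
tcp_rot: [0.65, 0.76, 0.0, -0.0]
force: [-2.2, 2.9, 6.0]
finger_gap: 42.6
grip_force: 31.7
```

The lid is in contact at exactly the expected height, so I release and rise.

Request:
drive_tool([
  {"tx": 0, "ty": 0, "tz": 0, "ax": 0, "ay": 0, "az": 0, "grip": 0.1},
  {"tx": 0, "ty": 0, "tz": 0, "ax": 0, "ay": 0, "az": 0, "grip": -0.2},
  {"tx": 0, "ty": 0, "tz": 0, "ax": 0, "ay": 0, "az": 0, "grip": -0.5},
  {"tx": 0, "ty": 0, "tz": 0, "ax": 0, "ay": 0, "az": 0, "grip": -0.5},
  {"tx": 0, "ty": 0, "tz": 0, "ax": 0, "ay": 0, "az": 0, "grip": -0.5},
  {"tx": 0, "ty": 0, "tz": -0.02, "ax": 0, "ay": 0, "az": 0, "grip": -0.5},
  {"tx": 0, "ty": 0, "tz": -0.05, "ax": 0, "ay": 0, "az": 0, "grip": -0.5},
  {"tx": 0, "ty": 0, "tz": -0.08, "ax": 0, "ay": 0, "az": 0, "grip": -0.5},
])

```text
time_s: 27.4
tcp_pos: [526.5, -243.9, 130.9]
tcp_rot: [0.65, 0.76, -0.0, -0.0]
force: [-0.0, -0.2, -0.1]
finger_gap: 63.9
grip_force: 0.0
```

Run:
```python
from h import *
i=r.get_image("side");cv2.imwrite("pics/s6.png",cv2.resize(i[90:200,290:430,::-1],None,fx=5,fy=5,interpolation=cv2.INTER_CUBIC))
```

```text
(no output)
```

View pics/s6.png

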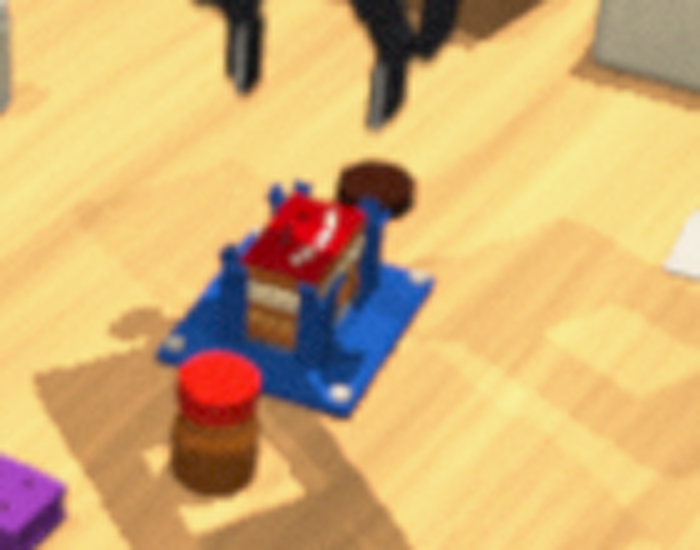

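The stack is complete and square: base, plaque, then lid with the glaze upward at (305,238) in the crop. The jar and biscuit have not moved and the gripper is clear.

```bash
python3 -c "
from station import r
print(r.hand_in())"
```

```text
the job is handed in; nothing more can be done
None
```

The pastry is built in the jig (base, plaque, then red-glazed lid with the glaze up) and handed in at about 27 s; the last picture showed it square and flat with the jar and round biscuit in place, but the hand-in returned no verdict.

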